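# Free a binding sample-loading slide

## Task

The sample carriage of the loading slide binds on its way in, because just one of the three guide rollers along the near side is set too tight; which one cannot be seen. Slide the carriage gently to the left by its black handle until you feel it tighten, draw it back a good finger's width or two so that it hangs free of the rollers, and ease only the adjuster at that tight spot by turning its wing knob anticlockwise to its stop. Then slide the carriage fully home to the left end, never forcing or jolting it, let go of it, and leave everything else on the bench as it is.

Things in the scene. Friction and masses are not known exactly. Their poses are not given: they have to be found in the camera images.
- carriage: sliding carriage: aluminium deck 190 mm long (along the track), 70 mm wide, top 30 mm above the worktop, with a black handle and, from 54 mm behind the handle, a blue block of seven sample tubes (tops 118 mm above the worktop). Origin: middle of the deck, at worktop level. y axis along the track towards home (roughly left, world +y), x to the far side, z up. The whole slide is turned like it.
- track: fixed loading slide: aluminium base 470 mm long (its y, along the track) and 114 mm wide with two steel rods and an end block at each end. Origin: its middle on the centre line of the rods, at worktop level; axes as the carriage's. A black code reader on a post, 106 mm high, stands 57 to 87 mm to the far side. Left of it are a carton with a tub, 170 mm high in all; behind it rises the analyser.
- loader (a joint): travel of the carriage along the track in m: 0 at the right end, 0.25 fully home against the left end block. Free, it takes 1 to 3 N to slide. At the tight roller the resistance climbs by some 4 N per mm of travel; a push of up to 12 N along the track does no harm there, 20 N is too much. It must not go faster than 0.3 m/s.
- handle (a point): middle of the grip bar of the carriage's handle, 99 mm above the worktop: a black bar 14 mm thick along the track, 56 mm long across it, 22 mm high, on two steel posts; take it from above with the fingers closing along the track (carriage y). It lies 50 mm ahead (carriage +y) of the carriage's origin.
- nose (a point): leading near corner of the carriage's deck, 45 mm ahead of the handle, 35 mm to the near side. The first 12 mm of the near flank behind it taper in; a tight roller is first felt when the nose stands 0 to 6 mm past the axis of that roller's adjuster, measured along the track.
- bracket_p: grey bracket of adjuster P, 40 x 40 mm, 37 mm high, on the near side of the track; its roller is hidden under it. Origin: on the adjuster's upright axis at worktop level, axes as the carriage's. The three adjusters are alike and 80 mm apart along the track, in changing order; only one of the three is tight.
- wing_p (a point): middle of the black wing knob on top of bracket P, on its axis, 61 mm above the worktop: a bar 40 mm long, 11 mm thick and 22 mm high, which lies across the track (along carriage x) when the knob reads 0. Grip it from above across its thickness.
- knob_p (a joint): angle of wing knob P in rad: 0 to 1.4 (stop), growing anticlockwise seen from above, which draws its roller away from the carriage; from about 1.1 a tight roller is clear. It starts between 0 and 0.1 and stays where it is left; turning takes about 0.2 N m.
- bracket_q: grey bracket of adjuster Q, 40 x 40 mm, 37 mm high, on the near side of the track; its roller is hidden under it. Origin: on the adjuster's upright axis at worktop level, axes as the carriage's. The three adjusters are alike and 80 mm apart along the track, in changing order; only one of the three is tight.
- wing_q (a point): middle of the black wing knob on top of bracket Q, on its axis, 61 mm above the worktop: a bar 40 mm long, 11 mm thick and 22 mm high, which lies across the track (along carriage x) when the knob reads 0. Grip it from above across its thickness.
- knob_q (a joint): angle of wing knob Q in rad: 0 to 1.4 (stop), growing anticlockwise seen from above, which draws its roller away from the carriage; from about 1.1 a tight roller is clear. It starts between 0 and 0.1 and stays where it is left; turning takes about 0.2 N m.
- bracket_r: grey bracket of adjuster R, 40 x 40 mm, 37 mm high, on the near side of the track; its roller is hidden under it. Origin: on the adjuster's upright axis at worktop level, axes as the carriage's. The three adjusters are alike and 80 mm apart along the track, in changing order; only one of the three is tight.
- wing_r (a point): middle of the black wing knob on top of bracket R, on its axis, 61 mm above the worktop: a bar 40 mm long, 11 mm thick and 22 mm high, which lies across the track (along carriage x) when the knob reads 0. Grip it from above across its thickness.
- knob_r (a joint): angle of wing knob R in rad: 0 to 1.4 (stop), growing anticlockwise seen from above, which draws its roller away from the carriage; from about 1.1 a tight roller is clear. It starts between 0 and 0.1 and stays where it is left; turning takes about 0.2 N m.
- timer: round white bench timer with grey dial, 66 mm across, 49 mm high; bystander, not to be moved. Origin under its middle.
- tape: roll of beige tape, 84 mm across, 19 mm high; bystander, not to be moved. Origin under its middle.
- slides: blue box of microscope slides, 30 x 78 x 26 mm; bystander, not to be moved. Origin under its middle.
- pipette: grey pipette with a blue end lying on its side, 220 x 29 x 40 mm; bystander, not to be moved. Origin under its middle.
- bottle: white reagent bottle with a blue band, 60 mm across, 140 mm high; bystander, not to be moved. Origin under its middle.

How it is judged (in metres and radians):
On the way, in this order (a step that is already met when the one before it is completed fails the run):
1. the carriage has been slid up to the tight spot: it bears on a roller ((contact force between carriage and bracket_p above 4 N or contact force between carriage and bracket_q above 4 N or contact force between carriage and bracket_r above 4 N)), for 0.05 s.
2. the carriage has been drawn back: it bears on no roller and its nose is at least 10 mm short of every roller axis that it has not passed (contact force between carriage and bracket_p below 0.5 N and contact force between carriage and bracket_q below 0.5 N and contact force between carriage and bracket_r below 0.5 N and (y of nose in the frame of bracket_p below -0.01 m or y of nose in the frame of bracket_p above 0.02 m) and (y of nose in the frame of bracket_q below -0.01 m or y of nose in the frame of bracket_q above 0.02 m) and (y of nose in the frame of bracket_r below -0.01 m or y of nose in the frame of bracket_r above 0.02 m)), for 0.2 s.
3. exactly one adjuster has been eased, its knob turned past 1.1 rad (((value of joint knob_p above 1.1 rad and value of joint each of knob_q, knob_r below 0.35 rad) or (value of joint knob_q above 1.1 rad and value of joint each of knob_p, knob_r below 0.35 rad) or (value of joint knob_r above 1.1 rad and value of joint each of knob_p, knob_q below 0.35 rad))), for 0.2 s.
At the end, for the whole second after the job is handed in: The carriage stands within 5 mm of its left end stop, at rest and bearing on no roller; exactly one knob (the tight roller's) is past 1.1 rad and the other two are below 0.35 rad (value of joint loader above 0.245 m and linear speed of carriage below 0.01 m/s and ((value of joint knob_p above 1.1 rad and value of joint each of knob_q, knob_r below 0.35 rad) or (value of joint knob_q above 1.1 rad and value of joint each of knob_p, knob_r below 0.35 rad) or (value of joint knob_r above 1.1 rad and value of joint each of knob_p, knob_q below 0.35 rad)) and contact force between carriage and bracket_p below 4 N and contact force between carriage and bracket_q below 4 N and contact force between carriage and bracket_r below 4 N); the robot touches nothing.
It fails at once if the carriage is forced: a roller is loaded with more than 48 N, as when the carriage is pushed into it with about 20 N along the track (contact force between carriage and bracket_p above 48 N or contact force between carriage and bracket_q above 48 N or contact force between carriage and bracket_r above 48 N).
It fails at once if a second adjuster is turned (value of joint each of knob_p, knob_q above 0.35 rad or value of joint each of knob_p, knob_r above 0.35 rad or value of joint each of knob_q, knob_r above 0.35 rad).
It fails at once if an adjuster is turned while the carriage still bears on its roller ((contact force between carriage and bracket_p above 8 N and value of joint knob_p above 0.3 rad and velocity of joint knob_p above 0.2 rad/s) or (contact force between carriage and bracket_q above 8 N and value of joint knob_q above 0.3 rad and velocity of joint knob_q above 0.2 rad/s) or (contact force between carriage and bracket_r above 8 N and value of joint knob_r above 0.3 rad and velocity of joint knob_r above 0.2 rad/s)).
It fails at once if the carriage is jolted: faster than 0.3 m/s (velocity of joint loader above 0.3 m/s or velocity of joint loader below -0.3 m/s).
It fails at once if a bystander is pushed more than 20 mm (distance of any of timer, tape, slides, pipette, bottle from where it was at the start of the episode above 0.02 m).
It also fails if it takes over 72 s, if anything falls off the work surface, if the arm or the gripper's body presses on something with over 40 N, if the wrist force passes 120 N, or if a joint passes its speed limit or range.

## Robot

A 6-joint arm with a two-finger parallel gripper is mounted at the origin on a cart in front of the work surface, level with it; the furniture and walls round the work are solid. World frame = base frame: x ahead of the robot, y to its left, z up, the work surface at z = 0. Lengths are in mm, angles in degrees, forces in N, time in s.
With the tool pointing down it reaches from about 350 to 850 mm from the base axis. Payload 8.1 kg.
Tool frame: the origin (TCP) lies at the very end of the fingers, on their centre line; the grasp point (between the pads) lies 19 mm behind it (r.grasp_offset is the distance from the TCP to the grasp point, in mm); z points along the fingers, y is the line along which they close (so a half turn about z gives the same grasp; the last joint's range is limited). The gripper opens to 85 mm and grips with 20 to 120 N. Pads are 22 mm wide; open, the fingers measure 114 mm over their backs; the gripper's body (76 mm by 85 mm) begins 54 mm behind the grasp point. The pads swing forward as they close: fully open they stand 13 mm farther back than shut.
Start: joints at [62.2, 7.471, 85.268, -0, 87.261, -4.893], TCP at [233.52, 552.697, 231.292] pointing down, gripper open.
Joint ranges: [-169.43, 169.43], [-51.17, 129.36], [1.28, 143.12], [-76.62, 256.62], [0, 156.53], [-152.29, 152.29]. Speed limits (degrees/s): [136.94, 136.94, 159.86, 180, 180, 180].

## Interface

Orientations are given as [roll, pitch, yaw] about the fixed x, y, z axes, in that order (R = Rz(yaw) Ry(pitch) Rx(roll)).
In Python, from bench import r gives the robot as it stands.
- The arm moves only by the tool carry_out, never from a script. Its argument "commands" is a list of rows, each an object with "jaw": the finger opening in m, from 0 to 0.0854; "translation": the shift along the tool's x, y, z in m, a list of three; "spin": the turn about the tool's z in rad. A call has exactly 8 rows; each row shifts and turns the commanded pose from where the row before left it, along the tool's axes as they then stand; what a row does not reach is not made up. A row lasts 1/12 s, in which the tool goes at most 41.7 mm and 7.16 degrees, less where a joint would pass 70% of its speed; a pose out of reach is approached as far as the arm can. A call is refused whole if a number of a shift passes 0.0417 or a number of a turn 0.125, either way. A call with a gripper value outside its range is refused whole. The fingers move at their own pace and stop on an object; "squeeze" is the grip in N (left out, the last holds). Time passes only in rows, so rows that do not move let the fingers close, or fill a call up. It gives the time, the measured TCP pose, the force, the opening and the grip force at its end, in the units of the state.
- r.sense(): the state, without advancing time (a new reading comes with each control period).
- r.snapshot(name): name is "side" or "top"; returns a dict with "pixels" (400x640x3 uint8, blue, green, red), "K" (3x3 intrinsics, pixels), "extrinsics" (4x4, takes a point from camera to world coordinates). Camera axes: x right, y down, z forward; pixel columns grow to the right and rows downward; lengths in mm; the calibration is good to about 2 mm. A picture is of the moment at which its call begins. There is no depth.
- r.hand_in(): hands the job in; it is judged then, once.
Trained networks look in a picture, given as the dict that the camera call returned (one of the last four; its "shot" number tells which), for a name from the list of things; names that differ only in an ending like _2 or _b are one class to them, and where a whole thing is asked for, a point or a joint stands for the part that bears it (a point fixed in the world has none). Each returns a list of dicts, best first, with "score" (0 to 1); they miss things now and then, are a little off and sometimes report something else, mostly with a low value. They report only what shows in the picture. A call takes as long as a camera call.
- r.spot_in(picture, target): "xy" ([column, row] in pixels, amid what is visible of it).
- r.regions_of(picture, target): "pixels" (400x640 bool, what is visible of it) and "xy" ([column, row] in pixels, amid what is visible of it).
- r.landmark_of(picture, target): "xy" ([column, row] in pixels: a listed point, or the origin of a listed thing).
The state is a dict: "time": time; "joint_pos": joint angles; "qd": joint speeds; "joint_efforts": joint torques, N m; "tool_pos": TCP position; "tcp_rot": TCP orientation; "ft_force": force on the tool from outside, world axes, zero at the start; "wrist_torque": the same for the moment, N m; "finger_gap": finger opening in mm; "grip_force": force on a finger pad.
Only numpy, scipy, OpenCV 4.12 (cv2) and the standard library are available. Lean on these libraries where they do the work, as an engineer would, in place of code of your own. Each camera call takes 0.05 s, during which the arm holds its last target. There are 200 camera calls.

## Working session

There is one attempt and no reset: what is moved stays moved. The work goes in short steps, Python scripts to look and compute and a tool call to move; the robot and the scene stay as the last step left them, time stands still between calls to the robot, and variables do not carry over. Pictures are saved under pics/ and viewed, at most 10 in all, crops included, and the job is handed in when it is done.

Besides the shell and the picture viewer there is one more tool, called after "Request:" as name(argument=value, ...), one argument or row to a line, values as JSON. carry_out: Moves the arm, as the interface text tells. Its arguments: {"type":"object","properties":{"commands":{"type":"array","items":{"type":"object","properties":{"jaw":{"type":"number"},"translation":{"type":"array","items":{"type":"number"}},"spin":{"type":"number"}}}},"squeeze":{"type":"number"}},"required":["commands"]}

```bash
mkdir -p pics; ls
cat > h.py <<'E'
import numpy as np, cv2
from bench import r
def ray(p,xy):
    K=np.array(p["K"]);E=np.array(p["extrinsics"])
    d=E[:3,:3]@np.linalg.solve(K,[xy[0],xy[1],1.]);return E[:3,3],d
def atz(p,xy,z):
    o,d=ray(p,xy);return o+d*(z-o[2])/d[2]
def tri(obs):
    A=np.zeros((3,3));b=np.zeros(3)
    for p,xy in obs:
        o,d=ray(p,xy);d=d/np.linalg.norm(d);M=np.eye(3)-np.outer(d,d);A+=M;b+=M@o
    return np.linalg.solve(A,b)
E
python3 - <<'E'
from h import *
np.set_printoptions(precision=1,suppress=True)
P={n:r.snapshot(n) for n in("top","side")}
for n in P: cv2.imwrite(f"pics/{n}0.png",P[n]["pixels"])
Z=dict(handle=99,nose=30,wing_p=61,wing_q=61,wing_r=61,carriage=0,track=0,bracket_p=0,bracket_q=0,bracket_r=0)
for t,z in Z.items():
    for n in P:
        for l in r.landmark_of(P[n],t)[:3]:
            print(t,n,np.array(l["xy"]),round(l["score"],2),atz(P[n],l["xy"],z))
s=r.sense();print({k:np.round(v,2) for k,v in s.items()})
E
```

```text
pics
handle top [417.3 207.7] 0.67 [ 512.9 -311.2   99. ]
handle side [363.2 259.2] 0.55 [ 512.3 -331.4   99. ]
handle side [366.7 242. ] 0.48 [ 563.2 -260.2   99. ]
nose top [404.7 217.4] 0.72 [ 482.1 -283.4   30. ]
nose top [281.  232.4] 0.52 [419.4 158.5  30. ]
nose side [343.2 270.4] 0.86 [ 484.3 -269.9   30. ]
wing_p top [390.1 219.6] 0.51 [ 471.9 -225.4   61. ]
wing_p top [345.3 218.6] 0.51 [472.2 -68.5  61. ]
wing_p top [368.7 218.3] 0.5 [ 474.9 -150.5   61. ]
wing_p side [321.1 242.6] 0.6 [ 466.9 -153.6   61. ]
wing_p side [334.  253.9] 0.57 [ 476.4 -225.1   61. ]
wing_p side [315.1 225.8] 0.54 [490.1 -51.9  61. ]
wing_q top [390.1 219.6] 0.51 [ 471.9 -225.4   61. ]
wing_q top [345.3 218.6] 0.51 [472.2 -68.5  61. ]
wing_q top [368.7 218.3] 0.5 [ 474.9 -150.5   61. ]
wing_q side [321.1 242.6] 0.6 [ 466.9 -153.6   61. ]
wing_q side [334.  253.9] 0.57 [ 476.4 -225.1   61. ]
wing_q side [315.1 225.8] 0.54 [490.1 -51.9  61. ]
wing_r top [390.1 219.6] 0.51 [ 471.9 -225.4   61. ]
wing_r top [345.3 218.6] 0.51 [472.2 -68.5  61. ]
wing_r top [368.7 218.3] 0.5 [ 474.9 -150.5   61. ]
wi
[... 1148 characters left out ...]
_r top [363.3 217.7] 0.57 [ 479.3 -138.7    0. ]
bracket_r top [342.4 218.7] 0.53 [474.1 -62.3   0. ]
bracket_r side [329.7 270.9] 0.85 [ 465.4 -218.9    0. ]
bracket_r side [322.7 260.1] 0.7 [ 469.  -159.3    0. ]
bracket_r side [312.7 242.1] 0.58 [480.9 -50.5   0. ]
{'time': np.float64(1.1), 'joint_pos': array([62.2,  7.5, 85.3, -0. , 87.3, -4.9]), 'qd': array([ 0. ,  0. ,  0. , -0. ,  0.1, -0.1]), 'joint_efforts': array([ -0. , -56.9, -50.1,  -0. ,   0. ,   0. ]), 'tool_pos': array([233.5, 552.7, 231.3]), 'tcp_rot': array([-180. ,    0. ,  157.1]), 'ft_force': array([-0. ,  0.7,  0.2]), 'wrist_torque': array([ 0., -0., -0.]), 'grip_force': np.float64(0.0), 'finger_gap': np.float64(85.23)}
```

Run:
```python
import cv2,numpy as np
a=cv2.imread("pics/top0.png");b=cv2.imread("pics/side0.png")
cv2.imwrite("pics/c0.png",np.vstack([cv2.resize(a[150:260,250:500],(800,352),interpolation=2)[:300],cv2.resize(b[180:320,240:480],(514,300),interpolation=2).copy() if 0 else cv2.copyMakeBorder(cv2.resize(b[180:320,240:480],(514,300),interpolation=2),0,0,0,286,0)]))
```

```text
(no output)
```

View pics/c0.png

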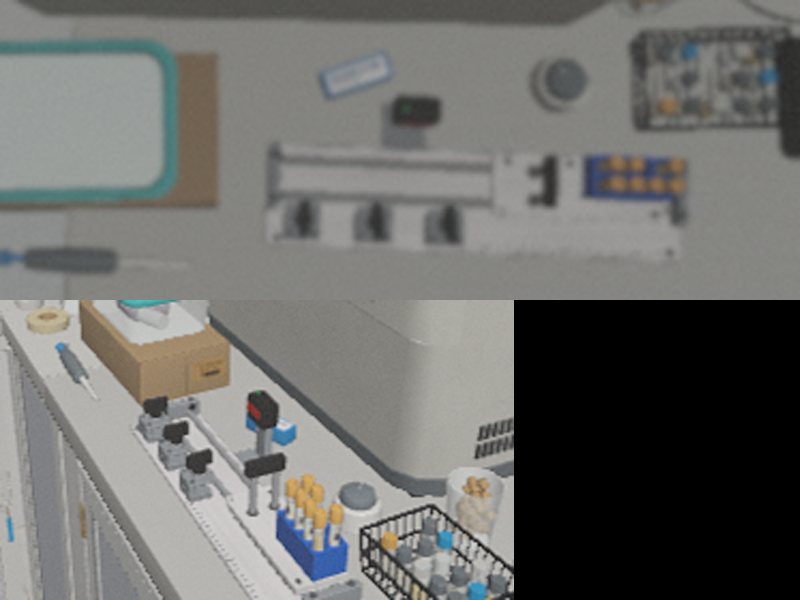

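View pics/side0.png

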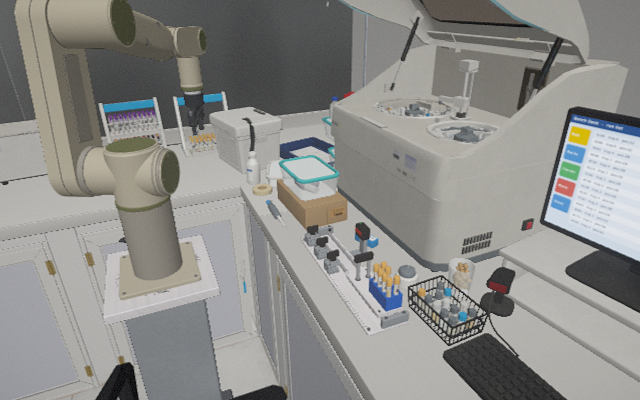

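View pics/top0.png

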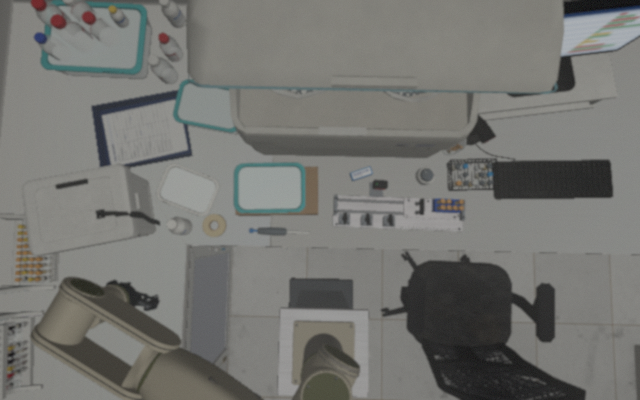

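The top view shows the track at roughly columns 333–465 and rows 195–232. The three wings are near columns 345, 368 and 390, row 219. The carriage is at the right end, with its handle bar near (421, 207). The side view agrees. Next I'll fit a joint model to the landmarks.

```bash
cat > fit.py <<'E'
from h import *
from scipy.optimize import least_squares
def obs(N,names=("handle","nose","carriage","track","wing_p","bracket_p")):
    O=[]
    for i in range(N):
        for n in("top","side"):
            p=r.snapshot(n)
            for t in names:
                for l in r.landmark_of(p,t)[:3]: O.append((p,t,np.array(l["xy"])))
    return O
def model(q):
    x0,y0,a,s,bx,by=q;c,sn=np.cos(a),np.sin(a)
    W=lambda x,y,z:np.array([x0+c*x-sn*y,y0+sn*x+c*y,z])
    C=s-125
    return dict(handle=[W(0,C+50,99)],nose=[W(-35,C+95,30)],carriage=[W(0,C,0)],track=[W(0,0,0)],
      wing_p=[W(bx,by+80*k,61) for k in(-1,0,1)],bracket_p=[W(bx,by+80*k,0) for k in(-1,0,1)])
def proj(p,X):
    E=np.linalg.inv(np.array(p["extrinsics"]));u=np.array(p["K"])@(E[:3,:3]@X+E[:3,3]);return u[:2]/u[2]
def res(q,O):
    m=model(q);R=[]
    for p,t,xy in O:
        e=min((proj(p,X)-xy for X in m[t]),key=np.linalg.norm);R.append(e)
    return np.ravel(R)
def fit(O,q0=(510,-265,0.,5,-40,115)):
    return least_squares(res,q0,args=(O,),loss="soft_l1",f_scale=1.,x_scale=[10,10,.05,10,10,10])
E
python3 - <<'E'
from fit import *
np.set_printoptions(precision=2,suppress=True)
O=obs(5); f=fit(O); print(f.x,np.degrees(f.x[2]))
R=res(f.x,O).reshape(-1,2)
for n in ("handle","nose","carriage","track","wing_p","bracket_p"):
  for w in (0,1):
    k=[i for i,o in enumerate(O) if o[1]==n and (o[0]["K"][0][0],)and (np.array(o[0]["extrinsics"])[2,2]<-.95)==(w==0)]
    if k: print(n,["top","side"][w],len(k),np.median(R[k],0),R[k].std(0))
m=model(f.x)
for k in m: print(k,np.array(m[k]))
import pickle;pickle.dump(f.x,open("q.pkl","wb"))
p=O[0][0];t=O[-1][0]
for nm in("timer","tape","slides","pipette","bottle"):
  P=r.snapshot("top");l=r.landmark_of(P,nm)[:1];print(nm,[atz(P,x["xy"],0) for x in l])
E
```

```text
[ 513.29 -258.83   -0.01   11.91  -39.18  114.39] -0.6596951974674256
handle top 5 [ 1.63 -0.53] [1.97 0.68]
handle side 8 [-2.85  1.19] [20.28 10.14]
nose top 5 [-2.31  0.19] [7.39 1.92]
nose side 6 [-0.03  0.22] [8.3  4.42]
carriage top 7 [0.4  1.99] [29.73  4.9 ]
carriage side 6 [-4.33  0.34] [15.91 15.04]
track top 9 [-1.21 -1.69] [18.12  4.17]
track side 7 [ 1.05 -0.6 ] [32.58 31.81]
wing_p top 15 [-1.21  1.39] [ 2.77 11.4 ]
wing_p side 15 [0.2  1.29] [1.56 2.31]
bracket_p top 15 [-0.06 -0.5 ] [1.53 1.6 ]
bracket_p side 15 [-0.18  0.51] [1.97 1.98]
handle [[ 512.56 -321.91   99.  ]]
nose [[ 478.08 -276.51   30.  ]]
carriage [[ 511.99 -371.91    0.  ]]
track [[ 513.29 -258.83    0.  ]]
wing_p [[ 474.51 -223.99   61.  ]
 [ 475.43 -143.99   61.  ]
 [ 476.35  -64.     61.  ]]
bracket_p [[ 474.51 -223.99    0.  ]
 [ 475.43 -143.99    0.  ]
 [ 476.35  -64.      0.  ]]
timer [array([ 639.92, -352.73,    0.  ])]
tape [array([438.87, 408.57,   0.  ])]
slides [array([ 633.25, -130.23,    0.  ])]
pipette [array([424.53, 166.73,   0.  ])]
bottle [array([430.2 , 510.53,   0.  ])]
```

```bash
cat >> h.py <<'E'
def plan(tgt,yaw,n,p0=None,y0=None):
    s=r.sense();p=np.array(s["tool_pos"] if p0 is None else p0,float);y=s["tcp_rot"][2] if y0 is None else y0
    d=(np.array(tgt)-p)/n;dy=(yaw-y)/n;out=[]
    for i in range(n):
        a=np.radians(y+dy*i);c,sn=np.cos(a),np.sin(a)
        out.append([round(v,4) for v in ((c*d[0]+sn*d[1])/1e3,(sn*d[0]-c*d[1])/1e3,-d[2]/1e3,-np.radians(dy))])
    return out
E
python3 - <<'E'
from h import *
for v in plan([512,-324,200],-1,24): print(v)
g=cv2.cvtColor(cv2.imread("pics/top0.png"),6)
L=cv2.HoughLinesP(cv2.Canny(g[185:240,325:470],40,100),1,np.pi/720,30,minLineLength=50,maxLineGap=8)
P=r.snapshot("top")
for l in L[:,0]:
    a,b=[atz(P,(l[i]+325,l[i+1]+185),20) for i in(0,2)]
    if abs(b-a)[1]>120: print(l,np.round(a),np.degrees(np.arctan2(-(b-a)[0]*np.sign((b-a)[1]),abs((b-a)[1]))).round(2))
E
```

```text
[np.float64(-0.0249), np.float64(-0.0291), np.float64(0.0013), np.float64(0.115)]
[np.float64(-0.0281), np.float64(-0.0261), np.float64(0.0013), np.float64(0.115)]
[np.float64(-0.0309), np.float64(-0.0227), np.float64(0.0013), np.float64(0.115)]
[np.float64(-0.0333), np.float64(-0.019), np.float64(0.0013), np.float64(0.115)]
[np.float64(-0.0352), np.float64(-0.0151), np.float64(0.0013), np.float64(0.115)]
[np.float64(-0.0367), np.float64(-0.0109), np.float64(0.0013), np.float64(0.115)]
[np.float64(-0.0378), np.float64(-0.0066), np.float64(0.0013), np.float64(0.115)]
[np.float64(-0.0383), np.float64(-0.0022), np.float64(0.0013), np.float64(0.115)]
[np.float64(-0.0383), np.float64(0.0022), np.float64(0.0013), np.float64(0.115)]
[np.float64(-0.0378), np.float64(0.0065), np.float64(0.0013), np.float64(0.115)]
[np.float64(-0.0368), np.float64(0.0108), np.float64(0.0013), np.float64(0.115)]
[np.float64(-0.0353), np.float64(0.015), np.float64(0.0013), np.float64(0.115)]
[np.float64(-0.0333), np.float64(0.0189), np.float64(0.0013), np.float64(0.115)]
[np.float64(-0.0309), np.float64(0.0226),
[... 337 characters left out ...]
13), np.float64(0.115)]
[np.float64(-0.0137), np.float64(0.0358), np.float64(0.0013), np.float64(0.115)]
[np.float64(-0.0095), np.float64(0.0371), np.float64(0.0013), np.float64(0.115)]
[np.float64(-0.0052), np.float64(0.038), np.float64(0.0013), np.float64(0.115)]
[np.float64(-0.0008), np.float64(0.0383), np.float64(0.0013), np.float64(0.115)]
[np.float64(0.0036), np.float64(0.0382), np.float64(0.0013), np.float64(0.115)]
[np.float64(0.008), np.float64(0.0375), np.float64(0.0013), np.float64(0.115)]
[ 8 16 79 19] [537. -26.  20.] -1.27
[ 26  14 140  17] [545. -91.  20.] -0.36
[28 25 79 26] [506. -99.  20.] 0.04
[ 51  12 140  16] [ 554. -182.   20.] -1.43
[ 8 27 83 31] [497. -27.  20.] -1.89
```

Request:
carry_out(
  commands=[
    {"jaw": 0.055,"translation": [-0.025,-0.029,0],"spin": 0.115},
    {"jaw": 0.055,"translation": [-0.028,-0.026,0],"spin": 0.115},
    {"jaw": 0.055,"translation": [-0.031,-0.023,0],"spin": 0.115},
    {"jaw": 0.055,"translation": [-0.033,-0.019,0],"spin": 0.115},
    {"jaw": 0.055,"translation": [-0.035,-0.015,0],"spin": 0.115},
    {"jaw": 0.055,"translation": [-0.037,-0.011,0],"spin": 0.115},
    {"jaw": 0.055,"translation": [-0.038,-0.007,0],"spin": 0.115},
    {"jaw": 0.055,"translation": [-0.038,-0.002,0],"spin": 0.115},
  ],
  squeeze=40,
)

```text
time: 5.82
tool_pos: [326.0, 258.8, 231.4]
tcp_rot: [180.0, -0.0, 104.1]
ft_force: [1.7, 0.1, -0.1]
finger_gap: 55.5
grip_force: 0.0
```

Request:
carry_out(
  commands=[
    {"jaw": 0.055,"translation": [-0.038,0.002,0],"spin": 0.115},
    {"jaw": 0.055,"translation": [-0.038,0.007,0],"spin": 0.115},
    {"jaw": 0.055,"translation": [-0.037,0.011,0],"spin": 0.115},
    {"jaw": 0.055,"translation": [-0.035,0.015,0],"spin": 0.115},
    {"jaw": 0.055,"translation": [-0.033,0.019,0],"spin": 0.115},
    {"jaw": 0.055,"translation": [-0.031,0.023,0],"spin": 0.115},
    {"jaw": 0.055,"translation": [-0.028,0.026,0],"spin": 0.115},
    {"jaw": 0.055,"translation": [-0.025,0.029,0],"spin": 0.115},
  ],
)

```text
time: 6.48
tool_pos: [419.9, -33.5, 231.7]
tcp_rot: [179.9, -0.0, 51.3]
ft_force: [0.5, -0.1, 0.0]
finger_gap: 55.3
grip_force: 0.0
```

Request:
carry_out(
  commands=[
    {"jaw": 0.055,"translation": [-0.021,0.032,0],"spin": 0.115},
    {"jaw": 0.055,"translation": [-0.018,0.034,0],"spin": 0.115},
    {"jaw": 0.055,"translation": [-0.014,0.036,0],"spin": 0.115},
    {"jaw": 0.055,"translation": [-0.009,0.037,0],"spin": 0.115},
    {"jaw": 0.055,"translation": [-0.005,0.038,0],"spin": 0.115},
    {"jaw": 0.055,"translation": [-0.001,0.038,0],"spin": 0.115},
    {"jaw": 0.055,"translation": [0.004,0.038,0],"spin": 0.115},
    {"jaw": 0.055,"translation": [0.008,0.037,0],"spin": 0.115},
  ],
)

```text
time: 7.15
tool_pos: [513.2, -324.8, 231.2]
tcp_rot: [180.0, -0.0, -1.4]
ft_force: [0.7, -0.3, 0.6]
finger_gap: 55.0
grip_force: 0.0
```

Request:
carry_out(
  commands=[
    {"jaw": 0.055,"translation": [0,0,0.03],"spin": 0},
    {"jaw": 0.055,"translation": [0,0,0.03],"spin": 0},
    {"jaw": 0.055,"translation": [0,0,0.03],"spin": 0},
    {"jaw": 0.055,"translation": [0,0,0.025],"spin": 0},
    {"jaw": 0.055,"translation": [0,0,0.018],"spin": 0},
    {"jaw": 0.055,"translation": [0,0,0.012],"spin": 0},
    {"jaw": 0.055,"translation": [0,0,0.006],"spin": 0},
    {"jaw": 0.055,"translation": [0,0,0],"spin": 0},
  ],
)

```text
time: 7.82
tool_pos: [512.3, -322.3, 79.1]
tcp_rot: [-179.9, 0.1, -1.0]
ft_force: [0.2, 0.3, -0.4]
finger_gap: 55.2
grip_force: 0.0
```

Run:
```python
from h import *
b=r.snapshot("side")["pixels"]; a=r.snapshot("top")["pixels"]
cv2.imwrite("pics/g1.png",np.hstack([cv2.resize(a[170:250,320:480],(480,240),interpolation=2),cv2.resize(b[220:320,300:420],(288,240),interpolation=2)]))
```

```text
(no output)
```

View pics/g1.png

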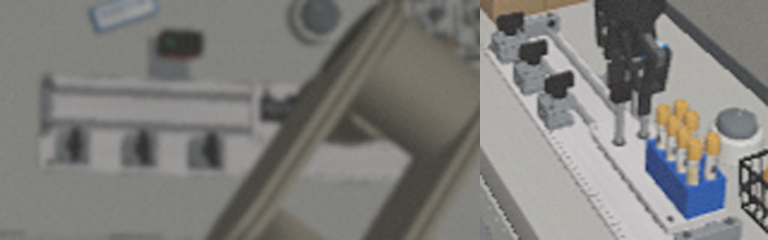

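The fingers straddle the bar: in the side crop they sit over the posts, near (635, 100). I'll close them slowly.

Request:
carry_out(
  commands=[
    {"jaw": 0.048,"translation": [0,0,0],"spin": 0},
    {"jaw": 0.042,"translation": [0,0,0],"spin": 0},
    {"jaw": 0.036,"translation": [0,0,0],"spin": 0},
    {"jaw": 0.03,"translation": [0,0,0],"spin": 0},
    {"jaw": 0.025,"translation": [0,0,0],"spin": 0},
    {"jaw": 0.02,"translation": [0,0,0],"spin": 0},
    {"jaw": 0.015,"translation": [0,0,0],"spin": 0},
    {"jaw": 0.01,"translation": [0,0,0],"spin": 0},
  ],
  squeeze=30,
)

```text
time: 8.58
tool_pos: [512.9, -322.9, 80.5]
tcp_rot: [180.0, -0.0, -1.0]
ft_force: [-0.6, -0.6, 1.9]
finger_gap: 13.6
grip_force: 30.5
```

Request:
carry_out(
  commands=[
    {"jaw": 0.01,"translation": [0,0,0],"spin": 0},
    {"jaw": 0.01,"translation": [0,-0.002,0],"spin": 0},
    {"jaw": 0.01,"translation": [0,-0.003,0],"spin": 0},
    {"jaw": 0.01,"translation": [0,-0.003,0],"spin": 0},
    {"jaw": 0.01,"translation": [0,-0.003,0],"spin": 0},
    {"jaw": 0.01,"translation": [0,-0.003,0],"spin": 0},
    {"jaw": 0.01,"translation": [0,-0.003,0],"spin": 0},
    {"jaw": 0.01,"translation": [0,-0.003,0],"spin": 0},
  ],
)

```text
time: 9.25
tool_pos: [513.3, -302.5, 80.5]
tcp_rot: [180.0, -0.0, -1.0]
ft_force: [-1.5, -1.6, 3.0]
finger_gap: 13.7
grip_force: 30.7
```

Request:
carry_out(
  commands=[
    {"jaw": 0.01,"translation": [0,-0.004,0],"spin": 0},
    {"jaw": 0.01,"translation": [0,-0.004,0],"spin": 0},
    {"jaw": 0.01,"translation": [0,-0.004,0],"spin": 0},
    {"jaw": 0.01,"translation": [0,-0.003,0],"spin": 0},
    {"jaw": 0.01,"translation": [0,-0.003,0],"spin": 0},
    {"jaw": 0.01,"translation": [0,-0.003,0],"spin": 0},
    {"jaw": 0.01,"translation": [0,-0.002,0],"spin": 0},
    {"jaw": 0.01,"translation": [0,-0.001,0],"spin": 0},
  ],
)

```text
time: 9.92
tool_pos: [513.8, -278.4, 80.4]
tcp_rot: [-180.0, -0.0, -1.0]
ft_force: [-1.8, -2.3, 5.9]
finger_gap: 13.8
grip_force: 31.0
```

Request:
carry_out(
  commands=[
    {"jaw": 0.01,"translation": [0,-0.0003,0],"spin": 0},
    {"jaw": 0.01,"translation": [0,-0.0003,0],"spin": 0},
    {"jaw": 0.01,"translation": [0,-0.0003,0],"spin": 0},
    {"jaw": 0.01,"translation": [0,-0.0003,0],"spin": 0},
    {"jaw": 0.01,"translation": [0,-0.0003,0],"spin": 0},
    {"jaw": 0.01,"translation": [0,-0.0003,0],"spin": 0},
    {"jaw": 0.01,"translation": [0,-0.0003,0],"spin": 0},
    {"jaw": 0.01,"translation": [0,-0.0003,0],"spin": 0},
  ],
)

```text
time: 10.58
tool_pos: [513.8, -276.3, 80.5]
tcp_rot: [180.0, -0.0, -1.0]
ft_force: [-1.5, -1.4, 5.3]
finger_gap: 13.6
grip_force: 31.0
```

Request:
carry_out(
  commands=[
    {"jaw": 0.01,"translation": [0,-0.0004,0],"spin": 0},
    {"jaw": 0.01,"translation": [0,-0.0004,0],"spin": 0},
    {"jaw": 0.01,"translation": [0,-0.0004,0],"spin": 0},
    {"jaw": 0.01,"translation": [0,-0.0004,0],"spin": 0},
    {"jaw": 0.01,"translation": [0,-0.0004,0],"spin": 0},
    {"jaw": 0.01,"translation": [0,-0.0004,0],"spin": 0},
    {"jaw": 0.01,"translation": [0,-0.0004,0],"spin": 0},
    {"jaw": 0.01,"translation": [0,0,0],"spin": 0},
  ],
)

```text
time: 11.25
tool_pos: [513.9, -273.4, 80.5]
tcp_rot: [180.0, -0.0, -1.0]
ft_force: [-0.6, -0.9, 5.6]
finger_gap: 13.6
grip_force: 31.0
```

Request:
carry_out(
  commands=[
    {"jaw": 0.01,"translation": [0,-0.0004,0],"spin": 0},
    {"jaw": 0.01,"translation": [0,-0.0004,0],"spin": 0},
    {"jaw": 0.01,"translation": [0,-0.0004,0],"spin": 0},
    {"jaw": 0.01,"translation": [0,-0.0004,0],"spin": 0},
    {"jaw": 0.01,"translation": [0,-0.0004,0],"spin": 0},
    {"jaw": 0.01,"translation": [0,-0.0004,0],"spin": 0},
    {"jaw": 0.01,"translation": [0,-0.0004,0],"spin": 0},
    {"jaw": 0.01,"translation": [0,0,0],"spin": 0},
  ],
)

```text
time: 11.92
tool_pos: [513.9, -270.6, 80.4]
tcp_rot: [180.0, -0.0, -1.0]
ft_force: [-2.0, -1.1, 5.6]
finger_gap: 13.8
grip_force: 31.0
```

Request:
carry_out(
  commands=[
    {"jaw": 0.01,"translation": [0,-0.0004,0],"spin": 0},
    {"jaw": 0.01,"translation": [0,-0.0004,0],"spin": 0},
    {"jaw": 0.01,"translation": [0,-0.0004,0],"spin": 0},
    {"jaw": 0.01,"translation": [0,-0.0004,0],"spin": 0},
    {"jaw": 0.01,"translation": [0,-0.0004,0],"spin": 0},
    {"jaw": 0.01,"translation": [0,-0.0004,0],"spin": 0},
    {"jaw": 0.01,"translation": [0,-0.0004,0],"spin": 0},
    {"jaw": 0.01,"translation": [0,0,0],"spin": 0},
  ],
)

```text
time: 12.58
tool_pos: [514.0, -267.8, 80.5]
tcp_rot: [180.0, -0.0, -1.0]
ft_force: [-1.9, -1.0, 5.4]
finger_gap: 13.3
grip_force: 31.0
```

Request:
carry_out(
  commands=[
    {"jaw": 0.01,"translation": [0,-0.0004,0],"spin": 0},
    {"jaw": 0.01,"translation": [0,-0.0004,0],"spin": 0},
    {"jaw": 0.01,"translation": [0,-0.0004,0],"spin": 0},
    {"jaw": 0.01,"translation": [0,-0.0004,0],"spin": 0},
    {"jaw": 0.01,"translation": [0,-0.0004,0],"spin": 0},
    {"jaw": 0.01,"translation": [0,-0.0004,0],"spin": 0},
    {"jaw": 0.01,"translation": [0,-0.0004,0],"spin": 0},
    {"jaw": 0.01,"translation": [0,0,0],"spin": 0},
  ],
)

```text
time: 13.25
tool_pos: [514.0, -265.0, 80.5]
tcp_rot: [180.0, -0.0, -1.0]
ft_force: [-0.8, -1.1, 6.3]
finger_gap: 13.6
grip_force: 31.0
```

Request:
carry_out(
  commands=[
    {"jaw": 0.01,"translation": [0,-0.0004,0],"spin": 0},
    {"jaw": 0.01,"translation": [0,-0.0004,0],"spin": 0},
    {"jaw": 0.01,"translation": [0,-0.0004,0],"spin": 0},
    {"jaw": 0.01,"translation": [0,-0.0004,0],"spin": 0},
    {"jaw": 0.01,"translation": [0,-0.0004,0],"spin": 0},
    {"jaw": 0.01,"translation": [0,-0.0004,0],"spin": 0},
    {"jaw": 0.01,"translation": [0,-0.0004,0],"spin": 0},
    {"jaw": 0.01,"translation": [0,0,0],"spin": 0},
  ],
)

```text
time: 13.92
tool_pos: [514.1, -262.2, 80.5]
tcp_rot: [180.0, -0.0, -1.0]
ft_force: [-1.6, -0.8, 4.9]
finger_gap: 13.8
grip_force: 31.0
```

Request:
carry_out(
  commands=[
    {"jaw": 0.01,"translation": [0,-0.0004,0],"spin": 0},
    {"jaw": 0.01,"translation": [0,-0.0004,0],"spin": 0},
    {"jaw": 0.01,"translation": [0,-0.0004,0],"spin": 0},
    {"jaw": 0.01,"translation": [0,-0.0004,0],"spin": 0},
    {"jaw": 0.01,"translation": [0,-0.0004,0],"spin": 0},
    {"jaw": 0.01,"translation": [0,-0.0004,0],"spin": 0},
    {"jaw": 0.01,"translation": [0,-0.0004,0],"spin": 0},
    {"jaw": 0.01,"translation": [0,0,0],"spin": 0},
  ],
)

```text
time: 14.58
tool_pos: [514.1, -259.4, 80.4]
tcp_rot: [180.0, -0.0, -1.0]
ft_force: [-0.8, -1.0, 5.0]
finger_gap: 13.6
grip_force: 31.0
```

Request:
carry_out(
  commands=[
    {"jaw": 0.01,"translation": [0,-0.0004,0],"spin": 0},
    {"jaw": 0.01,"translation": [0,-0.0004,0],"spin": 0},
    {"jaw": 0.01,"translation": [0,-0.0004,0],"spin": 0},
    {"jaw": 0.01,"translation": [0,-0.0004,0],"spin": 0},
    {"jaw": 0.01,"translation": [0,-0.0004,0],"spin": 0},
    {"jaw": 0.01,"translation": [0,-0.0004,0],"spin": 0},
    {"jaw": 0.01,"translation": [0,-0.0004,0],"spin": 0},
    {"jaw": 0.01,"translation": [0,0,0],"spin": 0},
  ],
)

```text
time: 15.25
tool_pos: [514.2, -256.6, 80.5]
tcp_rot: [180.0, -0.0, -1.0]
ft_force: [-1.6, -0.9, 5.8]
finger_gap: 13.3
grip_force: 31.0
```

Request:
carry_out(
  commands=[
    {"jaw": 0.01,"translation": [0,-0.0004,0],"spin": 0},
    {"jaw": 0.01,"translation": [0,-0.0004,0],"spin": 0},
    {"jaw": 0.01,"translation": [0,-0.0004,0],"spin": 0},
    {"jaw": 0.01,"translation": [0,-0.0004,0],"spin": 0},
    {"jaw": 0.01,"translation": [0,-0.0004,0],"spin": 0},
    {"jaw": 0.01,"translation": [0,-0.0004,0],"spin": 0},
    {"jaw": 0.01,"translation": [0,-0.0004,0],"spin": 0},
    {"jaw": 0.01,"translation": [0,0,0],"spin": 0},
  ],
)

```text
time: 15.92
tool_pos: [514.3, -253.8, 80.4]
tcp_rot: [-180.0, -0.0, -1.0]
ft_force: [-1.5, -1.2, 5.0]
finger_gap: 13.3
grip_force: 31.0
```

Request:
carry_out(
  commands=[
    {"jaw": 0.01,"translation": [0,-0.001,0],"spin": 0},
    {"jaw": 0.01,"translation": [0,-0.003,0],"spin": 0},
    {"jaw": 0.01,"translation": [0,-0.004,0],"spin": 0},
    {"jaw": 0.01,"translation": [0,-0.004,0],"spin": 0},
    {"jaw": 0.01,"translation": [0,-0.004,0],"spin": 0},
    {"jaw": 0.01,"translation": [0,-0.004,0],"spin": 0},
    {"jaw": 0.01,"translation": [0,-0.004,0],"spin": 0},
    {"jaw": 0.01,"translation": [0,-0.004,0],"spin": 0},
  ],
)

```text
time: 16.58
tool_pos: [514.8, -225.5, 80.5]
tcp_rot: [180.0, -0.0, -1.0]
ft_force: [-1.1, -2.0, 5.2]
finger_gap: 13.5
grip_force: 31.0
```

Request:
carry_out(
  commands=[
    {"jaw": 0.01,"translation": [0,-0.005,0],"spin": 0},
    {"jaw": 0.01,"translation": [0,-0.005,0],"spin": 0},
    {"jaw": 0.01,"translation": [0,-0.005,0],"spin": 0},
    {"jaw": 0.01,"translation": [0,-0.004,0],"spin": 0},
    {"jaw": 0.01,"translation": [0,-0.004,0],"spin": 0},
    {"jaw": 0.01,"translation": [0,-0.003,0],"spin": 0},
    {"jaw": 0.01,"translation": [0,-0.002,0],"spin": 0},
    {"jaw": 0.01,"translation": [0,-0.001,0],"spin": 0},
  ],
)

```text
time: 17.25
tool_pos: [515.3, -196.3, 80.4]
tcp_rot: [-180.0, -0.0, -1.0]
ft_force: [-1.1, -1.5, 5.2]
finger_gap: 13.3
grip_force: 31.0
```

Request:
carry_out(
  commands=[
    {"jaw": 0.01,"translation": [0,-0.0004,0],"spin": 0},
    {"jaw": 0.01,"translation": [0,-0.0004,0],"spin": 0},
    {"jaw": 0.01,"translation": [0,-0.0004,0],"spin": 0},
    {"jaw": 0.01,"translation": [0,-0.0004,0],"spin": 0},
    {"jaw": 0.01,"translation": [0,-0.0004,0],"spin": 0},
    {"jaw": 0.01,"translation": [0,-0.0004,0],"spin": 0},
    {"jaw": 0.01,"translation": [0,-0.0004,0],"spin": 0},
    {"jaw": 0.01,"translation": [0,0,0],"spin": 0},
  ],
)

```text
time: 17.92
tool_pos: [515.4, -193.7, 80.4]
tcp_rot: [-180.0, -0.0, -1.0]
ft_force: [-0.4, -1.1, 5.8]
finger_gap: 13.5
grip_force: 31.1
```

Request:
carry_out(
  commands=[
    {"jaw": 0.01,"translation": [0,-0.0004,0],"spin": 0},
    {"jaw": 0.01,"translation": [0,-0.0004,0],"spin": 0},
    {"jaw": 0.01,"translation": [0,-0.0004,0],"spin": 0},
    {"jaw": 0.01,"translation": [0,-0.0004,0],"spin": 0},
    {"jaw": 0.01,"translation": [0,-0.0004,0],"spin": 0},
    {"jaw": 0.01,"translation": [0,-0.0004,0],"spin": 0},
    {"jaw": 0.01,"translation": [0,-0.0004,0],"spin": 0},
    {"jaw": 0.01,"translation": [0,0,0],"spin": 0},
  ],
)

```text
time: 18.58
tool_pos: [515.4, -190.9, 80.4]
tcp_rot: [-180.0, -0.0, -1.0]
ft_force: [-0.8, -0.8, 4.5]
finger_gap: 13.6
grip_force: 31.1
```

Request:
carry_out(
  commands=[
    {"jaw": 0.01,"translation": [0,-0.0004,0],"spin": 0},
    {"jaw": 0.01,"translation": [0,-0.0004,0],"spin": 0},
    {"jaw": 0.01,"translation": [0,-0.0004,0],"spin": 0},
    {"jaw": 0.01,"translation": [0,-0.0004,0],"spin": 0},
    {"jaw": 0.01,"translation": [0,-0.0004,0],"spin": 0},
    {"jaw": 0.01,"translation": [0,-0.0004,0],"spin": 0},
    {"jaw": 0.01,"translation": [0,-0.0004,0],"spin": 0},
    {"jaw": 0.01,"translation": [0,0,0],"spin": 0},
  ],
)

```text
time: 19.25
tool_pos: [515.5, -189.0, 80.5]
tcp_rot: [180.0, -0.0, -1.1]
ft_force: [-0.4, -5.1, 4.2]
finger_gap: 13.6
grip_force: 30.9
```

Request:
carry_out(
  commands=[
    {"jaw": 0.01,"translation": [0,-0.0003,0],"spin": 0},
    {"jaw": 0.01,"translation": [0,-0.0003,0],"spin": 0},
    {"jaw": 0.01,"translation": [0,0,0],"spin": 0},
    {"jaw": 0.01,"translation": [0,0,0],"spin": 0},
    {"jaw": 0.01,"translation": [0,0,0],"spin": 0},
    {"jaw": 0.01,"translation": [0,0,0],"spin": 0},
    {"jaw": 0.01,"translation": [0,0,0],"spin": 0},
    {"jaw": 0.01,"translation": [0,0,0],"spin": 0},
  ],
)

```text
time: 19.92
tool_pos: [515.5, -188.6, 80.4]
tcp_rot: [179.9, -0.0, -1.1]
ft_force: [0.3, -6.7, 4.1]
finger_gap: 14.1
grip_force: 30.8
```

Request:
carry_out(
  commands=[
    {"jaw": 0.01,"translation": [0,0.001,0],"spin": 0},
    {"jaw": 0.01,"translation": [0,0.003,0],"spin": 0},
    {"jaw": 0.01,"translation": [0,0.005,0],"spin": 0},
    {"jaw": 0.01,"translation": [0,0.006,0],"spin": 0},
    {"jaw": 0.01,"translation": [0,0.006,0],"spin": 0},
    {"jaw": 0.01,"translation": [0,0.004,0],"spin": 0},
    {"jaw": 0.01,"translation": [0,0.002,0],"spin": 0},
    {"jaw": 0.01,"translation": [0,0,0],"spin": 0},
  ],
)

```text
time: 20.58
tool_pos: [515.0, -214.8, 80.4]
tcp_rot: [-180.0, -0.0, -1.1]
ft_force: [-0.4, -0.7, 6.7]
finger_gap: 13.5
grip_force: 31.2
```

Request:
carry_out(
  commands=[
    {"jaw": 0.018,"translation": [0,0,0],"spin": 0},
    {"jaw": 0.023,"translation": [0,0,0],"spin": 0},
    {"jaw": 0.03,"translation": [0,0,0],"spin": 0},
    {"jaw": 0.038,"translation": [0,0,0],"spin": 0},
    {"jaw": 0.045,"translation": [0,0,0],"spin": 0},
    {"jaw": 0.045,"translation": [0,0,-0.005],"spin": 0},
    {"jaw": 0.045,"translation": [0,0,-0.015],"spin": 0},
    {"jaw": 0.045,"translation": [0,0,-0.03],"spin": 0},
  ],
)

```text
time: 21.25
tool_pos: [512.2, -213.5, 127.0]
tcp_rot: [-179.8, 0.4, -1.0]
ft_force: [-0.8, 0.3, -0.9]
finger_gap: 45.0
grip_force: 0.0
```

```bash
python3 - <<'E'
from fit import *
np.set_printoptions(precision=1,suppress=True)
for i in range(3):
  for n in("side","top"):
    p=r.snapshot(n)
    for t,z in(("wing_p",61),("bracket_p",0),("handle",99),("nose",30)):
      for l in r.landmark_of(p,t)[:3]:print(n,t,atz(p,l["xy"],z),round(l["score"],2))
    if i==0:
      a=p["pixels"];c=(a[220:300,290:390] if n=="side" else a[190:250,330:420]);cv2.imwrite(f"pics/w_{n}.png",cv2.resize(c,None,fx=5,fy=5,interpolation=2))
s=r.sense();print(s["tool_pos"],s["ft_force"],s["time"])
E
python3 -c "
import cv2,numpy as np
a=cv2.imread('pics/w_side.png');b=cv2.imread('pics/w_top.png')
b=cv2.resize(b,(300,200));a=cv2.copyMakeBorder(a,0,0,0,300,0);a[:200,500:]=b;cv2.imwrite('pics/w.png',a)"
```

```text
side wing_p [ 483.1 -217.9   61. ] 0.66
side wing_p [ 445.9 -147.8   61. ] 0.57
side wing_p [ 485.1 -136.7   61. ] 0.51
side bracket_p [ 477.8 -219.1    0. ] 0.7
side bracket_p [ 468.6 -157.4    0. ] 0.5
side bracket_p [477.6 -53.1   0. ] 0.47
side handle [ 517.  -222.5   99. ] 0.58
side handle [ 555.6 -278.8   99. ] 0.38
side nose [ 481.2 -177.7   30. ] 0.61
side nose [ 498.8 -181.5   30. ] 0.55
top wing_p [421.7 161.1  61. ] 0.73
top wing_p [483.4 -68.   61. ] 0.51
top wing_p [ 475.  -221.2   61. ] 0.5
top bracket_p [ 471.2 -220.9    0. ] 0.61
top bracket_p [ 472.2 -147.9    0. ] 0.47
top bracket_p [470.5 -63.8   0. ] 0.43
top handle [ 514.6 -243.6   99. ] 0.7
top handle [ 519.  -205.7   99. ] 0.49
top nose [ 474.2 -175.6   30. ] 0.52
side wing_p [ 475.4 -221.2   61. ] 0.67
side wing_p [ 465.4 -151.7   61. ] 0.48
side wing_p [475.7 -52.5  61. ] 0.46
side bracket_p [482.7 -41.7   0. ] 0.62
side handle [ 517.6 -218.5   99. ] 0.77
side nose [ 477.2 -165.7   30. ] 0.58
top wing_p [483.1 -71.8  61. ] 0.6
top wing_p [ 469.3 -219.5   61. ] 0.44
top wing_p [ 475.9 -147.7   61. ] 0.38
top b
[... 207 characters left out ...]
 470.9 -229.9   61. ] 0.65
side wing_p [485.5 -48.4  61. ] 0.65
side wing_p [ 468.1 -149.2   61. ] 0.58
side bracket_p [ 471.7 -217.4    0. ] 0.74
side bracket_p [477.3 -59.    0. ] 0.73
side bracket_p [ 469.7 -157.9    0. ] 0.55
side handle [ 527.6 -218.8   99. ] 0.77
side nose [ 490.8 -164.    30. ] 0.8
top wing_p [ 483.3 -149.    61. ] 0.5
top wing_p [ 470.8 -220.5   61. ] 0.46
top wing_p [483.1 -67.6  61. ] 0.41
top bracket_p [ 467.4 -216.2    0. ] 0.64
top bracket_p [465.7 -59.1   0. ] 0.59
top bracket_p [ 479.8 -144.9    0. ] 0.42
top handle [ 512.6 -211.2   99. ] 0.59
top handle [435.9 383.6  99. ] 0.28
top nose [ 478.6 -179.9   30. ] 0.45
[ 514.9 -215.   130.3] [ 0.1 -0.5 -0.1] 22.75
```

View pics/w.png

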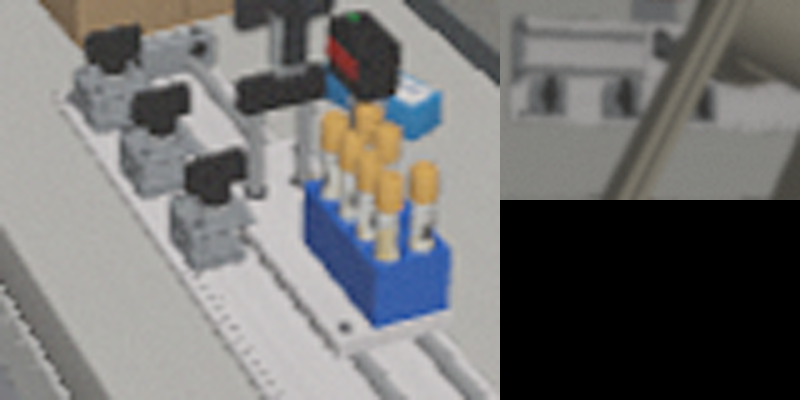

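The side crop shows the three wings, with the middle one near (162, 112). The carriage's nose is drawn back behind that one. The stall at a nose position of about -144 matches the middle adjuster.

Request:
carry_out(
  commands=[
    {"jaw": 0.042,"translation": [-0.004,-0.008,0],"spin": 0},
    {"jaw": 0.042,"translation": [-0.008,-0.015,0],"spin": 0},
    {"jaw": 0.042,"translation": [-0.01,-0.016,0],"spin": 0},
    {"jaw": 0.042,"translation": [-0.01,-0.016,0],"spin": 0},
    {"jaw": 0.042,"translation": [-0.006,-0.01,0],"spin": 0},
    {"jaw": 0.042,"translation": [-0.002,-0.003,0.01],"spin": 0},
    {"jaw": 0.042,"translation": [0,0,0.015],"spin": 0},
    {"jaw": 0.042,"translation": [0,0,0.01],"spin": 0},
  ],
)

```text
time: 23.42
tool_pos: [475.9, -146.0, 94.0]
tcp_rot: [180.0, -0.0, -1.0]
ft_force: [0.1, 0.1, -0.4]
finger_gap: 42.3
grip_force: 0.0
```

Run:
```python
from h import *
p=r.snapshot("side");a=p["pixels"];cv2.imwrite("pics/v.png",cv2.resize(a[200:300,280:390],None,fx=5,fy=5,interpolation=2))
s=r.sense();print(s["tool_pos"],s["tcp_rot"],s["time"])
from fit import proj
for X in ((476,-146,61),(476,-146,95),(476,-146,50)):print((proj(p,np.array(X,float))-[280,200])*5)
```

```text
[ 474.51585294 -145.65200481   91.75677396] [-179.9337567     0.18831192   -1.03331081] 23.4667
[214.1549947  203.58781885]
[213.64395764 155.70372337]
[214.31771262 218.83446327]
```

View pics/v.png

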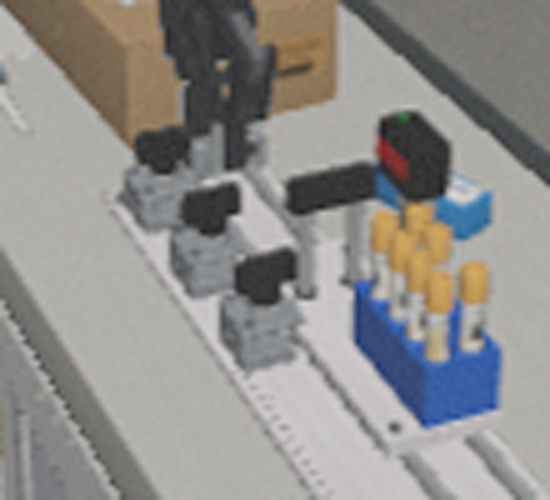

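The predicted wing centre at (214, 204) lands on the middle wing, with the fingers above it. I'll descend and grip.

Request:
carry_out(
  commands=[
    {"jaw": 0.042,"translation": [0,0,0.008],"spin": 0},
    {"jaw": 0.042,"translation": [0,0,0.012],"spin": 0},
    {"jaw": 0.042,"translation": [0,0,0.012],"spin": 0},
    {"jaw": 0.042,"translation": [0,0,0.01],"spin": 0},
    {"jaw": 0.042,"translation": [0,0,0.004],"spin": 0},
    {"jaw": 0.042,"translation": [0,0,0.002],"spin": 0},
    {"jaw": 0.042,"translation": [0,0,0],"spin": 0},
    {"jaw": 0.042,"translation": [0,0,0],"spin": 0},
  ],
)

```text
time: 24.13
tool_pos: [476.4, -146.4, 47.6]
tcp_rot: [180.0, -0.0, -1.0]
ft_force: [0.7, 0.2, -0.9]
finger_gap: 41.9
grip_force: 0.0
```

Request:
carry_out(
  commands=[
    {"jaw": 0.036,"translation": [0,0,0],"spin": 0},
    {"jaw": 0.03,"translation": [0,0,0],"spin": 0},
    {"jaw": 0.024,"translation": [0,0,0],"spin": 0},
    {"jaw": 0.018,"translation": [0,0,0],"spin": 0},
    {"jaw": 0.014,"translation": [0,0,0],"spin": 0},
    {"jaw": 0.008,"translation": [0,0,0],"spin": 0},
    {"jaw": 0.006,"translation": [0,0,0],"spin": 0},
    {"jaw": 0.006,"translation": [0,0,0],"spin": 0},
  ],
  squeeze=40,
)

```text
time: 24.8
tool_pos: [476.5, -145.8, 48.0]
tcp_rot: [-180.0, -0.0, -1.0]
ft_force: [-1.9, 3.7, 5.4]
finger_gap: 16.4
grip_force: 38.9
```

Request:
carry_out(
  commands=[
    {"jaw": 0.006,"translation": [0,0,0],"spin": 0},
    {"jaw": 0.006,"translation": [0,0,0],"spin": 0},
    {"jaw": 0.006,"translation": [0,0,0],"spin": 0},
    {"jaw": 0.006,"translation": [0,0,0],"spin": 0},
    {"jaw": 0.006,"translation": [0,0,0],"spin": 0},
    {"jaw": 0.006,"translation": [0,0,0],"spin": 0},
    {"jaw": 0.006,"translation": [0,0,0],"spin": 0},
    {"jaw": 0.006,"translation": [0,0,0],"spin": 0},
  ],
)

```text
time: 25.47
tool_pos: [476.5, -145.8, 48.0]
tcp_rot: [-180.0, -0.0, -1.0]
ft_force: [-1.2, 3.8, 5.4]
finger_gap: 16.6
grip_force: 38.9
```

Run:
```python
from h import *
p=r.snapshot("side");a=p["pixels"];cv2.imwrite("pics/v2.png",cv2.resize(a[200:280,290:360],None,fx=7,fy=7,interpolation=2))
s=r.sense();print(s["tool_pos"],s["tcp_rot"],s["ft_force"],s["wrist_torque"],s["finger_gap"])
```

```text
[ 476.51439186 -145.78746254   47.99025807] [-1.79962956e+02 -4.42537602e-02 -1.03740066e+00] [-1.78765131  3.85927841  5.90471818] [ 0.66669224  0.22310368 -0.04253671] 16.438173880576425
```

View pics/v2.png

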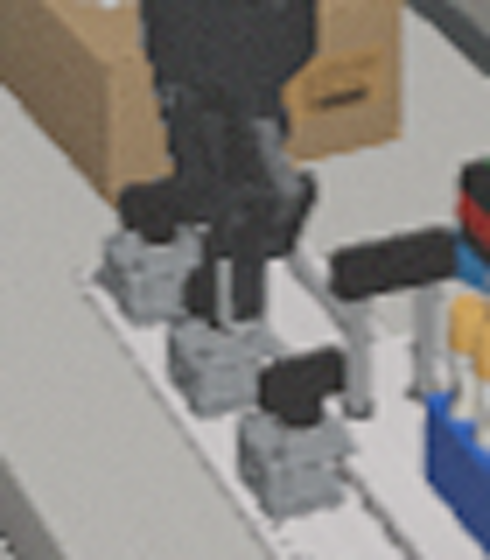

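The fingers are around the middle wing but sitting low. A gap of 16.4 mm is too wide for the wing and suggests the tips are on the hub, so I'll open slightly, raise 5 mm and grip again.

Request:
carry_out(
  commands=[
    {"jaw": 0.024,"translation": [0,0,0],"spin": 0},
    {"jaw": 0.026,"translation": [0,0,0],"spin": 0},
    {"jaw": 0.026,"translation": [-0.002,0,-0.003],"spin": 0},
    {"jaw": 0.026,"translation": [0,0,-0.003],"spin": 0},
    {"jaw": 0.02,"translation": [0,0,0],"spin": 0},
    {"jaw": 0.014,"translation": [0,0,0],"spin": 0},
    {"jaw": 0.006,"translation": [0,0,0],"spin": 0},
    {"jaw": 0.006,"translation": [0,0,0],"spin": 0},
  ],
)

```text
time: 26.18
tool_pos: [474.9, -145.7, 53.9]
tcp_rot: [-180.0, -0.1, -1.0]
ft_force: [1.3, 4.5, 5.7]
finger_gap: 10.0
grip_force: 40.4
```

Request:
carry_out(
  commands=[
    {"jaw": 0.006,"translation": [0,0,0],"spin": -0.05},
    {"jaw": 0.006,"translation": [0,0,0],"spin": -0.1},
    {"jaw": 0.006,"translation": [0,0,0],"spin": -0.1},
    {"jaw": 0.006,"translation": [0,0,0],"spin": -0.1},
    {"jaw": 0.006,"translation": [0,0,0],"spin": -0.1},
    {"jaw": 0.006,"translation": [0,0,0],"spin": -0.1},
    {"jaw": 0.006,"translation": [0,0,0],"spin": -0.1},
    {"jaw": 0.006,"translation": [0,0,0],"spin": -0.05},
  ],
)

```text
time: 26.85
tool_pos: [474.6, -144.9, 53.9]
tcp_rot: [-179.9, -0.1, 39.4]
ft_force: [-0.9, 9.2, 8.9]
finger_gap: 10.5
grip_force: 40.9
```

Request:
carry_out(
  commands=[
    {"jaw": 0.006,"translation": [0.001,-0.001,0],"spin": -0.05},
    {"jaw": 0.006,"translation": [0,0,0],"spin": -0.1},
    {"jaw": 0.006,"translation": [0,0,0],"spin": -0.1},
    {"jaw": 0.006,"translation": [0,0,0],"spin": -0.1},
    {"jaw": 0.006,"translation": [0,0,0],"spin": -0.1},
    {"jaw": 0.006,"translation": [0,0,0],"spin": -0.1},
    {"jaw": 0.006,"translation": [0,0,0],"spin": -0.1},
    {"jaw": 0.006,"translation": [0,0,0],"spin": -0.05},
  ],
)

```text
time: 27.52
tool_pos: [473.8, -144.4, 53.9]
tcp_rot: [-179.9, -0.0, 79.5]
ft_force: [-6.0, 4.6, 12.0]
finger_gap: 10.2
grip_force: 41.6
```

Run:
```python
from h import *
s=r.sense();print(s["tool_pos"],s["tcp_rot"],s["ft_force"],s["wrist_torque"],s["finger_gap"])
```

```text
[ 473.84059925 -144.36226335   53.88195616] [-1.79925530e+02 -4.15384129e-02  7.94832635e+01] [-5.95459235  4.5738772  11.99164358] [ 0.91457739  0.99438403 -0.44516502] 10.180027587966508
```

Request:
carry_out(
  commands=[
    {"jaw": 0.016,"translation": [0,0,0],"spin": 0},
    {"jaw": 0.024,"translation": [0,0,0],"spin": 0},
    {"jaw": 0.03,"translation": [0,0,0],"spin": 0},
    {"jaw": 0.03,"translation": [0,0,-0.01],"spin": 0},
    {"jaw": 0.03,"translation": [0,0,-0.02],"spin": 0},
    {"jaw": 0.04,"translation": [0,0,-0.025],"spin": 0},
    {"jaw": 0.045,"translation": [0,0,-0.02],"spin": 0},
    {"jaw": 0.045,"translation": [0,0,-0.01],"spin": 0.05},
  ],
)

```text
time: 28.18
tool_pos: [475.7, -145.5, 142.1]
tcp_rot: [179.8, 0.0, 76.3]
ft_force: [0.5, -0.5, 0.3]
finger_gap: 44.9
grip_force: 0.0
```

Run:
```python
from h import *
s=r.sense();print(s["tool_pos"],s["tcp_rot"])
for v in plan([514.8,-215,136],-1,16): print([float(x) for x in v])
p=r.snapshot("side");a=p["pixels"];cv2.imwrite("pics/k.png",cv2.resize(a[200:300,280:390],None,fx=5,fy=5,interpolation=2))
```

```text
[ 475.6960022  -145.54289934  142.09940737] [1.79758611e+02 4.96721653e-02 7.63092272e+01]
[-0.0036, 0.0034, 0.0004, 0.0843]
[-0.0033, 0.0037, 0.0004, 0.0843]
[-0.003, 0.004, 0.0004, 0.0843]
[-0.0027, 0.0042, 0.0004, 0.0843]
[-0.0023, 0.0044, 0.0004, 0.0843]
[-0.0019, 0.0046, 0.0004, 0.0843]
[-0.0015, 0.0047, 0.0004, 0.0843]
[-0.0011, 0.0049, 0.0004, 0.0843]
[-0.0007, 0.0049, 0.0004, 0.0843]
[-0.0003, 0.005, 0.0004, 0.0843]
[0.0001, 0.005, 0.0004, 0.0843]
[0.0005, 0.005, 0.0004, 0.0843]
[0.001, 0.0049, 0.0004, 0.0843]
[0.0014, 0.0048, 0.0004, 0.0843]
[0.0018, 0.0047, 0.0004, 0.0843]
[0.0021, 0.0045, 0.0004, 0.0843]
```

View pics/k.png

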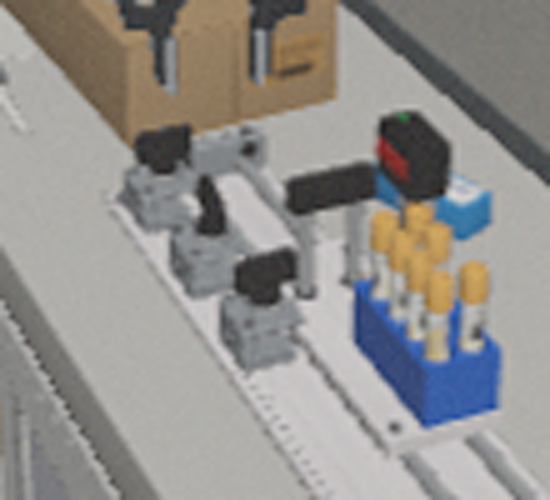

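The middle wing at (210, 205) now lies along the track, and the other two are unchanged. I'll go back to the handle.

Request:
carry_out(
  commands=[
    {"jaw": 0.05,"translation": [-0.0036,0.0034,0],"spin": 0.084},
    {"jaw": 0.05,"translation": [-0.0033,0.0037,0],"spin": 0.084},
    {"jaw": 0.05,"translation": [-0.003,0.004,0],"spin": 0.084},
    {"jaw": 0.05,"translation": [-0.0027,0.0042,0],"spin": 0.084},
    {"jaw": 0.05,"translation": [-0.0023,0.0044,0],"spin": 0.084},
    {"jaw": 0.05,"translation": [-0.0019,0.0046,0],"spin": 0.084},
    {"jaw": 0.05,"translation": [-0.0015,0.0047,0],"spin": 0.084},
    {"jaw": 0.05,"translation": [-0.0011,0.0049,0],"spin": 0.084},
  ],
)

```text
time: 28.9
tool_pos: [493.8, -179.6, 138.0]
tcp_rot: [-180.0, 0.0, 37.6]
ft_force: [0.3, -0.2, 0.3]
finger_gap: 50.4
grip_force: 0.0
```

Request:
carry_out(
  commands=[
    {"jaw": 0.05,"translation": [-0.0007,0.0049,0],"spin": 0.084},
    {"jaw": 0.05,"translation": [-0.0003,0.005,0],"spin": 0.084},
    {"jaw": 0.05,"translation": [0.0001,0.005,0],"spin": 0.084},
    {"jaw": 0.05,"translation": [0.0005,0.005,0],"spin": 0.084},
    {"jaw": 0.05,"translation": [0.001,0.0049,0],"spin": 0.084},
    {"jaw": 0.05,"translation": [0.0014,0.0048,0],"spin": 0.084},
    {"jaw": 0.05,"translation": [0.0018,0.0047,0],"spin": 0.084},
    {"jaw": 0.05,"translation": [0.0021,0.0045,0],"spin": 0.084},
  ],
)

```text
time: 29.57
tool_pos: [513.5, -214.3, 138.0]
tcp_rot: [-180.0, 0.0, -0.9]
ft_force: [0.2, -0.0, 0.3]
finger_gap: 50.3
grip_force: 0.0
```

Request:
carry_out(
  commands=[
    {"jaw": 0.05,"translation": [0.001,0,0.01],"spin": 0},
    {"jaw": 0.05,"translation": [0,0,0.015],"spin": 0},
    {"jaw": 0.05,"translation": [0,0,0.014],"spin": 0},
    {"jaw": 0.05,"translation": [0,0,0.011],"spin": 0},
    {"jaw": 0.05,"translation": [0,0,0.006],"spin": 0},
    {"jaw": 0.05,"translation": [0,0,0.002],"spin": 0},
    {"jaw": 0.05,"translation": [0,0,0],"spin": 0},
    {"jaw": 0.05,"translation": [0,0,0],"spin": 0},
  ],
)

```text
time: 30.23
tool_pos: [515.0, -214.3, 80.8]
tcp_rot: [180.0, -0.0, -0.7]
ft_force: [0.5, -1.0, -0.6]
finger_gap: 50.1
grip_force: 0.0
```

Request:
carry_out(
  commands=[
    {"jaw": 0.045,"translation": [0,0,0],"spin": 0},
    {"jaw": 0.04,"translation": [0,0,0],"spin": 0},
    {"jaw": 0.034,"translation": [0,0,0],"spin": 0},
    {"jaw": 0.028,"translation": [0,0,0],"spin": 0},
    {"jaw": 0.022,"translation": [0,0,0],"spin": 0},
    {"jaw": 0.017,"translation": [0,0,0],"spin": 0},
    {"jaw": 0.01,"translation": [0,0,0],"spin": 0},
    {"jaw": 0.01,"translation": [0,0,0],"spin": 0},
  ],
  squeeze=30,
)

```text
time: 30.9
tool_pos: [514.7, -214.3, 80.5]
tcp_rot: [180.0, -0.0, -0.7]
ft_force: [-1.2, 0.3, 2.6]
finger_gap: 13.5
grip_force: 30.4
```

Request:
carry_out(
  commands=[
    {"jaw": 0.01,"translation": [0,-0.002,0],"spin": 0},
    {"jaw": 0.01,"translation": [0,-0.004,0],"spin": 0},
    {"jaw": 0.01,"translation": [0,-0.005,0],"spin": 0},
    {"jaw": 0.01,"translation": [0,-0.005,0],"spin": 0},
    {"jaw": 0.01,"translation": [0,-0.004,0],"spin": 0},
    {"jaw": 0.01,"translation": [0,-0.002,0],"spin": 0},
    {"jaw": 0.01,"translation": [0,-0.001,0],"spin": 0},
    {"jaw": 0.01,"translation": [0,-0.0005,0],"spin": 0},
  ],
)

```text
time: 31.57
tool_pos: [515.2, -190.4, 80.5]
tcp_rot: [180.0, -0.0, -0.7]
ft_force: [1.4, -0.9, 2.9]
finger_gap: 13.5
grip_force: 30.6
```

Request:
carry_out(
  commands=[
    {"jaw": 0.01,"translation": [0,-0.0004,0],"spin": 0},
    {"jaw": 0.01,"translation": [0,-0.0004,0],"spin": 0},
    {"jaw": 0.01,"translation": [0,-0.0004,0],"spin": 0},
    {"jaw": 0.01,"translation": [0,-0.0004,0],"spin": 0},
    {"jaw": 0.01,"translation": [0,-0.0004,0],"spin": 0},
    {"jaw": 0.01,"translation": [0,-0.0004,0],"spin": 0},
    {"jaw": 0.01,"translation": [0,-0.0004,0],"spin": 0},
    {"jaw": 0.01,"translation": [0,0,0],"spin": 0},
  ],
)

```text
time: 32.23
tool_pos: [515.2, -187.9, 80.5]
tcp_rot: [180.0, -0.0, -0.7]
ft_force: [0.9, -0.9, 4.7]
finger_gap: 13.3
grip_force: 30.7
```

Request:
carry_out(
  commands=[
    {"jaw": 0.01,"translation": [0,-0.0005,0],"spin": 0},
    {"jaw": 0.01,"translation": [0,-0.0005,0],"spin": 0},
    {"jaw": 0.01,"translation": [0,-0.0005,0],"spin": 0},
    {"jaw": 0.01,"translation": [0,-0.0005,0],"spin": 0},
    {"jaw": 0.01,"translation": [0,-0.0005,0],"spin": 0},
    {"jaw": 0.01,"translation": [0,-0.0005,0],"spin": 0},
    {"jaw": 0.01,"translation": [0,-0.0005,0],"spin": 0},
    {"jaw": 0.01,"translation": [0,0,0],"spin": 0},
  ],
)

```text
time: 32.9
tool_pos: [515.3, -184.3, 80.5]
tcp_rot: [180.0, -0.0, -0.7]
ft_force: [1.7, -1.0, 4.8]
finger_gap: 13.6
grip_force: 30.9
```

Request:
carry_out(
  commands=[
    {"jaw": 0.01,"translation": [0,-0.002,0],"spin": 0},
    {"jaw": 0.01,"translation": [0,-0.004,0],"spin": 0},
    {"jaw": 0.01,"translation": [0,-0.004,0],"spin": 0},
    {"jaw": 0.01,"translation": [0,-0.004,0],"spin": 0},
    {"jaw": 0.01,"translation": [0,-0.004,0],"spin": 0},
    {"jaw": 0.01,"translation": [0,-0.004,0],"spin": 0},
    {"jaw": 0.01,"translation": [0,-0.004,0],"spin": 0},
    {"jaw": 0.01,"translation": [0,-0.004,0],"spin": 0},
  ],
)

```text
time: 33.57
tool_pos: [515.8, -153.8, 80.5]
tcp_rot: [180.0, -0.1, -0.7]
ft_force: [6.4, -1.0, 3.6]
finger_gap: 13.6
grip_force: 30.7
```

Request:
carry_out(
  commands=[
    {"jaw": 0.01,"translation": [0,-0.005,0],"spin": 0},
    {"jaw": 0.01,"translation": [0,-0.005,0],"spin": 0},
    {"jaw": 0.01,"translation": [0,-0.005,0],"spin": 0},
    {"jaw": 0.01,"translation": [0,-0.005,0],"spin": 0},
    {"jaw": 0.01,"translation": [0,-0.004,0],"spin": 0},
    {"jaw": 0.01,"translation": [0,-0.003,0],"spin": 0},
    {"jaw": 0.01,"translation": [0,-0.002,0],"spin": 0},
    {"jaw": 0.01,"translation": [0,-0.001,0],"spin": 0},
  ],
)

```text
time: 34.23
tool_pos: [516.4, -123.7, 80.5]
tcp_rot: [180.0, -0.1, -0.7]
ft_force: [6.8, -1.5, 2.4]
finger_gap: 13.6
grip_force: 30.6
```

Request:
carry_out(
  commands=[
    {"jaw": 0.01,"translation": [0.0005,-0.002,0],"spin": 0},
    {"jaw": 0.01,"translation": [0.0005,-0.003,0],"spin": 0},
    {"jaw": 0.01,"translation": [0,-0.003,0],"spin": 0},
    {"jaw": 0.01,"translation": [0,-0.003,0],"spin": 0},
    {"jaw": 0.01,"translation": [0,-0.003,0],"spin": 0},
    {"jaw": 0.01,"translation": [0,-0.003,0],"spin": 0},
    {"jaw": 0.01,"translation": [0,-0.003,0],"spin": 0},
    {"jaw": 0.01,"translation": [0,-0.002,0],"spin": 0},
  ],
)

```text
time: 34.9
tool_pos: [516.8, -101.8, 80.4]
tcp_rot: [180.0, 0.0, -0.7]
ft_force: [2.1, -1.6, 7.4]
finger_gap: 13.6
grip_force: 31.2
```

Request:
carry_out(
  commands=[
    {"jaw": 0.01,"translation": [0,-0.0015,0],"spin": 0},
    {"jaw": 0.01,"translation": [0,-0.001,0],"spin": 0},
    {"jaw": 0.01,"translation": [0,-0.001,0],"spin": 0},
    {"jaw": 0.01,"translation": [0,-0.001,0],"spin": 0},
    {"jaw": 0.01,"translation": [0,-0.001,0],"spin": 0},
    {"jaw": 0.01,"translation": [0,-0.001,0],"spin": 0},
    {"jaw": 0.01,"translation": [0,-0.001,0],"spin": 0},
    {"jaw": 0.01,"translation": [0,-0.001,0],"spin": 0},
  ],
)

```text
time: 35.57
tool_pos: [517.0, -93.6, 80.4]
tcp_rot: [180.0, 0.0, -0.7]
ft_force: [2.2, -1.5, 6.7]
finger_gap: 13.5
grip_force: 31.1
```

Request:
carry_out(
  commands=[
    {"jaw": 0.01,"translation": [0,-0.0008,0],"spin": 0},
    {"jaw": 0.01,"translation": [0,-0.0008,0],"spin": 0},
    {"jaw": 0.01,"translation": [0,-0.0008,0],"spin": 0},
    {"jaw": 0.01,"translation": [0,-0.0008,0],"spin": 0},
    {"jaw": 0.01,"translation": [0,-0.0008,0],"spin": 0},
    {"jaw": 0.01,"translation": [0,-0.0008,0],"spin": 0},
    {"jaw": 0.01,"translation": [0,-0.0008,0],"spin": 0},
    {"jaw": 0.01,"translation": [0,-0.0008,0],"spin": 0},
  ],
)

```text
time: 36.23
tool_pos: [517.1, -87.2, 80.4]
tcp_rot: [180.0, 0.0, -0.7]
ft_force: [2.8, -1.9, 5.9]
finger_gap: 13.6
grip_force: 31.1
```

Request:
carry_out(
  commands=[
    {"jaw": 0.01,"translation": [0,-0.0006,0],"spin": 0},
    {"jaw": 0.01,"translation": [0,-0.0006,0],"spin": 0},
    {"jaw": 0.01,"translation": [0,-0.0006,0],"spin": 0},
    {"jaw": 0.01,"translation": [0,-0.0006,0],"spin": 0},
    {"jaw": 0.01,"translation": [0,-0.0006,0],"spin": 0},
    {"jaw": 0.01,"translation": [0,-0.0006,0],"spin": 0},
    {"jaw": 0.01,"translation": [0,-0.0006,0],"spin": 0},
    {"jaw": 0.01,"translation": [0,-0.0006,0],"spin": 0},
  ],
)

```text
time: 36.9
tool_pos: [517.2, -86.3, 80.5]
tcp_rot: [179.6, -0.0, -0.7]
ft_force: [2.6, -22.6, 1.3]
finger_gap: 13.4
grip_force: 31.1
```

Request:
carry_out(
  commands=[
    {"jaw": 0.01,"translation": [0,0.001,0],"spin": 0},
    {"jaw": 0.01,"translation": [0,0.001,0],"spin": 0},
    {"jaw": 0.01,"translation": [0,0.001,0],"spin": 0},
    {"jaw": 0.01,"translation": [0,0.0003,0],"spin": 0},
    {"jaw": 0.01,"translation": [0,0,0],"spin": 0},
    {"jaw": 0.01,"translation": [0,0,0],"spin": 0},
    {"jaw": 0.01,"translation": [0,0,0],"spin": 0},
    {"jaw": 0.01,"translation": [0,0,0],"spin": 0},
  ],
)

```text
time: 37.57
tool_pos: [517.1, -86.4, 80.5]
tcp_rot: [179.9, 0.0, -0.7]
ft_force: [2.3, -4.7, 4.5]
finger_gap: 13.6
grip_force: 31.3
```

Request:
carry_out(
  commands=[
    {"jaw": 0.017,"translation": [0,0,0],"spin": 0},
    {"jaw": 0.021,"translation": [0,0,0],"spin": 0},
    {"jaw": 0.027,"translation": [0,0,0],"spin": 0},
    {"jaw": 0.034,"translation": [0,0,0],"spin": 0},
    {"jaw": 0.042,"translation": [0,0,0],"spin": 0},
    {"jaw": 0.045,"translation": [0,0,-0.005],"spin": 0},
    {"jaw": 0.045,"translation": [0,0,-0.015],"spin": 0},
    {"jaw": 0.045,"translation": [0,0,-0.025],"spin": 0},
  ],
)

```text
time: 38.23
tool_pos: [515.0, -85.3, 123.1]
tcp_rot: [-179.9, 0.3, -0.7]
ft_force: [-0.3, 0.1, 0.1]
finger_gap: 44.8
grip_force: 0.0
```

Request:
carry_out(
  commands=[
    {"jaw": 0.045,"translation": [0,0,-0.03],"spin": 0},
    {"jaw": 0.045,"translation": [0,0,-0.03],"spin": 0},
    {"jaw": 0.045,"translation": [0,0,-0.03],"spin": 0},
    {"jaw": 0.045,"translation": [0,0,-0.02],"spin": 0},
    {"jaw": 0.045,"translation": [0,0,-0.01],"spin": 0},
    {"jaw": 0.045,"translation": [0,0,0],"spin": 0},
    {"jaw": 0.045,"translation": [0,0,0],"spin": 0},
    {"jaw": 0.045,"translation": [0,0,0],"spin": 0},
  ],
)

```text
time: 38.9
tool_pos: [516.3, -85.7, 243.2]
tcp_rot: [-180.0, 0.2, -0.7]
ft_force: [0.2, 0.6, -0.3]
finger_gap: 45.1
grip_force: 0.0
```

Run:
```python
from h import *
a=r.snapshot("side")["pixels"];cv2.imwrite("pics/e.png",cv2.resize(a[190:310,270:410],None,fx=4,fy=4,interpolation=2))
s=r.sense();print(s["tool_pos"],s["ft_force"],s["time"])
```

```text
[516.18503101 -85.69533722 242.94439381] [ 0.02258425  0.03445651 -0.93624321] 38.95
```

View pics/e.png

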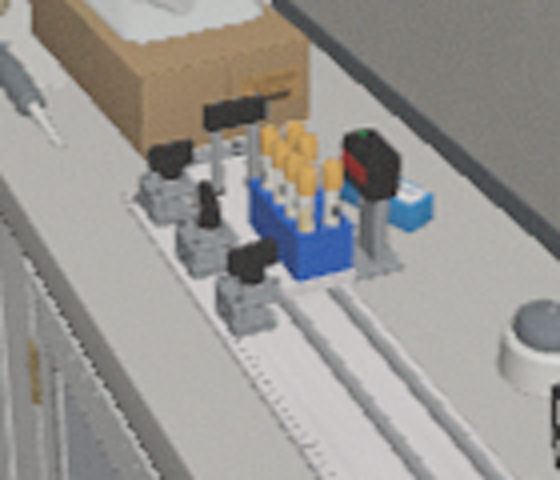

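The carriage is home at the left end, with its handle at (235, 110). Only the middle wing is turned, and the gripper is clear.

```bash
python3 -c "
from bench import r
print(r.hand_in())"
```

```text
the job is handed in; nothing more can be done
None
```

The carriage tightened at the middle adjuster, so I turned only that knob to its stop, slid the carriage home against the left end block, let go and handed the job in at about 39 s; no verdict came back. Against the end block the push briefly read about 23 N.

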